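# Hold a cup down on the free bay of a twin cup rinser

### The arm

A 6-joint arm with a two-finger parallel gripper is mounted at the origin on a cart in front of the work surface, level with it; the furniture and walls round the work are solid. World frame = base frame: x ahead of the robot, y to its left, z up, the work surface at z = 0. Lengths are in mm, angles in rad, forces in N, time in s.
With the tool pointing down it reaches from about 275 to 1000 mm from the base axis. Payload 8.4 kg.
Tool frame: the origin (TCP) lies midway between the tips of the shut fingers; the grasp point (between the pads) lies 19 mm behind it; z points along the fingers, y is the line along which they close (so a half turn about z gives the same grasp; the last joint's range is limited). The gripper opens to 85 mm and grips with 20 to 120 N. Pads are 22 mm wide; open, the fingers measure 114 mm over their backs; the gripper's body (76 mm by 85 mm) begins 54 mm behind the grasp point. The pads swing forward as they close: fully open they stand 13 mm farther back than shut.
Start: joints at [1.248, 0.353, 1.633, -0, 1.155, -0.002], TCP at [197.077, 593.118, 231.281] pointing down, gripper open.
Joint ranges: [-2.63, 2.63], [-0.92, 2.1], [0.06, 2.66], [-1.3, 4.44], [0, 2.69], [-3.02, 3.02]. Speed limits (rad/s): [2.22, 2.22, 2.79, 3.14, 3.14, 3.14].

### API

Orientations are given as [roll, pitch, yaw] about the fixed x, y, z axes, in that order (R = Rz(yaw) Ry(pitch) Rx(roll)).
In Python, from rig import telemetry, optics, r gives the robot as it stands.
- The arm moves only by the tool play_rows, never from a script. Its arguments are lists of equal length, an entry for each row: "dp": the shift along the tool's x, y, z in units of 40 mm (1.0 is 40 mm), a list of three; "rot": the turn, a rotation vector about the tool's x, y, z in units of 6 degrees (1.0 is 6 degrees), a list of three. In form: {"dp": [[tx, ty, tz], ...], "rot": [[ax, ay, az], ...]}. A call has 1 to 5 rows; each row is the pose to reach, as a shift and turn from the pose commanded when the call began, along the tool's axes at that moment; what a row does not reach only later rows make up. A row lasts 1/12 s, in which the tool goes at most 41.7 mm and 7.16 degrees, less where a joint would pass 70% of its speed; a pose out of reach is approached as far as the arm can. A call with a gripper value outside its range is refused whole. "fingers" is the opening, from 0 (shut) to 1 (fully open), set as the call begins (left out, the last holds). The fingers move at their own pace and stop on an object; "grip_force" is the grip in N (left out, the last holds). Time passes only in rows, so rows that repeat a pose let the fingers close. It gives the time, the measured TCP pose, the force, the opening and the grip force at its end, in the units of the state.
- telemetry.sense(): the state, without advancing time (a new reading comes with each control period).
- optics.grab_frame(name): name is "scene" or "top" or "wrist"; returns a dict with "color" (400x640x3 uint8, red, green, blue), "mtx" (3x3 intrinsics, pixels), "R" (3x3) and "t" (3): a world point X has camera coordinates R X + t; the wrist camera has in their place "mount" (4x4, takes a point from camera to tool coordinates, whose origin is the TCP and whose axes are the flange's). Camera axes: x right, y down, z forward; pixel columns grow to the right and rows downward; lengths in mm; the calibration is good to about 2 mm. A picture is of the moment at which its call begins: read the wrist's pose just before it. There is no depth.
- r.sign_off(): hands the job in; it is judged then, once.
The state is a dict: "clock": time; "qpos": joint angles; "qvel": joint speeds; "joint_efforts": joint torques, N m; "eef_pos": TCP position; "tcp_rot": TCP orientation; "contact_force": force on the tool from outside, world axes, zero at the start; "wrist_torque": the same for the moment, N m; "opening": opening from 0.0 (shut) to 1.0 (fully open); "grasp_force": force on a finger pad.
Only numpy, scipy, OpenCV 4.12 (cv2) and the standard library are available. Lean on these libraries where they do the work, as an engineer would, in place of code of your own. Each camera call takes 0.05 s, during which the arm holds its last target. There are 200 camera calls.

### The job

Two bays of the cup rinser have spring-loaded wheels, and a larger steel cup is parked upside down on one of them. Pick up the small steel cup that stands upside down on the worktop, set it, still upside down, over the nozzle of the free bay and press it down so that the wheel sinks about 10 mm, never down to its bottom stop. Finish while still holding the cup pressed there, with only the cup and not the gripper touching the rinser, and leave the parked cup and the other things as they are.

Things in the scene. Friction and masses are not known exactly. Their poses are not given: they have to be found in the camera images.
- small_cup: the small plain steel cup, standing upside down on the worktop; tapered and hollow: mouth 64 mm across (now at the bottom, inside about 58 mm), closed base 52 mm across (now on top), 51 mm tall, wall about 2 mm, about 0.07 kg. Origin: centre of the closed base, that is the top of the cup as it stands; its own z axis points down to the mouth
- parked_cup: the larger plain steel cup, upside down on one bay of the rinser (left or right, it varies): mouth 68 mm (at the bottom), base 56 mm, 59 mm tall. Origin: centre of the closed base, the top of the cup as it stands; z points down
- rinser: twin cup rinser, a fixed steel block 150 x 280 x 45 mm with two round basins (108 mm across, 28 mm deep) side by side. Origin: centre of its underside; x to its back (brass fitting), y along its length to the left bay, z up. In each basin a grey six-spoked wheel, 96 mm across, its flat top 10 mm above the block when not pressed
- bay_left (a point): fixed point: centre of the left wheel's top (plane of the spokes) when not pressed, 55 mm above the worktop, 65 mm from the rinser's centre along its +y. Here a nozzle cone, 18 mm across, stands 14 mm up from the wheel and moves with it; a cup's rim rests on the spokes round it
- bay_right (a point): the same for the right wheel, 65 mm from the rinser's centre along its -y
- wheel_left (a joint): how far the left wheel is pressed down, in m: 0 up, 0.018 at the bottom stop. Spring: it begins to sink at about 1.2 N, needs about 0.6 N more for each mm (about 7 N at 10 mm, 12 N at the stop); springs back up. The parked cup's weight does not move it
- wheel_right (a joint): the same for the right wheel
- salt_shaker: bystander: salt shaker 44 mm across, 90 mm tall, standing behind the small cup; origin at the centre of its underside
- kitchen_timer: bystander: kitchen timer 62 x 62 x 20 mm lying flat to the left of the rinser; origin at the centre of its underside
Things that resemble listed ones, but are neither listed nor needed, are in the scene too. What is shaped like the small_cup but brown or pink is not meant.

How it is judged:
By the outcome, as a careful person would: the job done as asked, in the order asked, and still so for the second after the job is handed in, while the arm keeps its last pose, push and grip.
It also fails if it takes over 48 s, if anything falls off the work surface, if the arm or the gripper's body presses on something with over 40 N, if the wrist force passes 120 N, or if a joint passes its speed limit or range.

## Working session

There is one attempt and no reset: what is moved stays moved. The work goes in short steps, Python scripts to look and compute and a tool call to move; the robot and the scene stay as the last step left them, time stands still between calls to the robot, and variables do not carry over. Pictures are saved under pics/ and viewed, at most 10 in all, crops included, and the job is handed in when it is done.

Besides the shell and the picture viewer there is one more tool, called after "Emit:" by a JSON object that holds its "method" and its "body". play_rows: Moves the arm, as the interface text tells. Its arguments: {"type":"object","properties":{"dp":{"type":"array"},"rot":{"type":"array"},"fingers":{"type":"number"},"grip_force":{"type":"number"}},"required":["dp","rot"]}

```bash
mkdir -p pics; ls; python3 - <<'E'
from rig import telemetry, optics, r
import cv2
print(telemetry.sense())
for n in("scene","top"):
    f=optics.grab_frame(n); cv2.imwrite(f"pics/{n}0.png",f["color"][:,:,::-1]); print(n,f["mtx"].tolist(),f["R"].tolist(),f["t"].tolist())
E
```

```text
pics
{'clock': 0.0, 'qpos': array([ 1.24760179e+00,  3.53645453e-01,  1.63414215e+00,  4.34244712e-05,
        1.15521512e+00, -2.40885718e-03]), 'qvel': array([-0.00183778,  0.00064574, -0.00038857,  0.00084729, -0.00056938,
       -0.0009063 ]), 'joint_efforts': array([-7.88956568e-04, -6.05229521e+01, -3.42072952e+01, -2.95107793e-04,
        9.29781119e-03,  9.94653533e-06]), 'eef_pos': array([196.90815641, 592.65924899, 230.55994573]), 'tcp_rot': array([-3.14018269e+00, -4.31000192e-05,  2.82078939e+00]), 'contact_force': array([ 0.04988243, -0.41880644, -0.16935566]), 'wrist_torque': array([-0.02446256,  0.02537427, -0.05850695]), 'grasp_force': 0.0, 'opening': 0.9979249040504069}
scene [[501.17394531047216, 0.0, 324.62184317011054], [0.0, 501.17394531047216, 206.01678958015623], [0.0, 0.0, 1.0]] [[0.5127591338937456, -0.8582089913164761, 0.023566879982147706], [-0.39102633672535897, -0.2578904618487339, -0.8835105622880768], [0.7643143820416325, 0.44381283995734494, -0.4678180078762616]] [-296.93186085350254, 321.21279251578494, 973.4903514835115]
top [[466.9634532532258, 0.0, 311.3947290116462], [0.0, 466.9634532532258, 207.04105754917163], [0.0, 0.0, 1.0]] [[2.1255454021625026e-05, -0.9999200593241055, 0.012644149219406835], [-0.9955058087262132, -0.0012185654660982206, -0.09469266017264943], [0.09470049810097997, -0.012585311258835998, -0.9954262532201693]] [15.633203746867295, 593.0185804587121, 1379.2387371756322]
```

View pics/scene0.png

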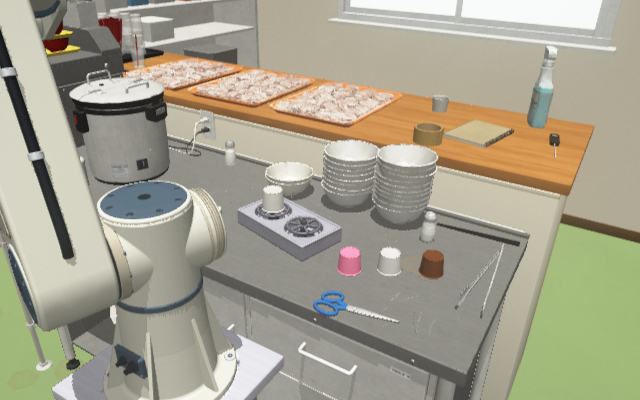

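View pics/top0.png

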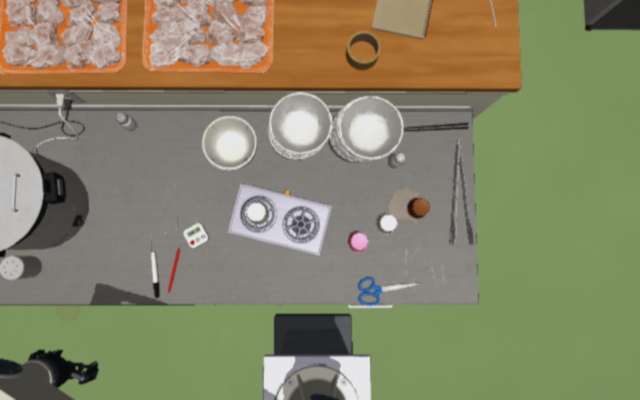

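The free bay is the right one, at (300,224) in the top view; the parked cup is on the left bay at (257,212). These could be mistaken for the small cup:
- pink: scene (349,261), top (359,241)
- steel/white: scene (389,261), top (388,223)
- brown: scene (431,263), top (419,207)
- grey mug on the back counter: scene (440,103)
- parked cup: top (257,212)

I choose the steel one between pink and brown, with the salt shaker behind it at top (398,159).

```bash
cat > h.py <<'E'
import numpy as np, cv2
from rig import telemetry, optics, r
from scipy.spatial.transform import Rotation as Ro
def ray(f,px,z,T=None):
    d=np.linalg.inv(f["mtx"])@np.array([px[0],px[1],1.])
    if T is None: R=f["R"].T; c=-R@f["t"]
    else: R=T[:3,:3]; c=T[:3,3]
    d=R@d; return c+d*(z-c[2])/d[2]
def wristT(f,s):
    B=np.eye(4); B[:3,:3]=Ro.from_euler('xyz',s["tcp_rot"]).as_matrix(); B[:3,3]=s["eef_pos"]
    return B@f["mount"]
def totool(s,X):  # world target -> tool dp units from measured pose
    R=Ro.from_euler('xyz',s["tcp_rot"]).as_matrix(); return R.T@(np.array(X)-s["eef_pos"])/40
E
python3 - <<'E'
from h import *
f=optics.grab_frame("top"); im=f["color"]
g=im.astype(int)
roi=(365,410,205,240)
m=((g.min(2)>150)&(np.ptp(g,2)<30)).astype('uint8')
n,l,st,ce=cv2.connectedComponentsWithStats(m[200:245,365:412])
for i in range(1,n):
    if st[i][4]>20: p=ce[i]+[365,200]; print("cup",p,st[i],ray(f,p,51).round(1))
for k,p,z in [("pink",(359,241),51),("brown",(420,207),51),("bayR",(300.5,224.5),55),("parked",(257,212),104),("shaker",(398,159),90),("timer",(196,236),20)]: print(k,ray(f,p,z).round(1))
for p in [(241,185),(330.5,205),(320,254),(229,234)]: print("corner",ray(f,p,45).round(1))
crop=np.hstack([cv2.resize(im[180:270,340:440],(400,360)),cv2.resize(im[175:265,220:340],(400,300))[0:300] if 0 else cv2.resize(im[175:265,225:335],(400,360))])
cv2.imwrite("pics/crop1.png",crop[:,:,::-1])
E
```

```text
cup [388.56066946 222.38912134] [ 15  14  18  18 239] [ 545.4 -212.2   51. ]
pink [ 490.4 -124.    51. ]
brown [ 591.3 -306.6   51. ]
bayR [538.8  48.4  55. ]
parked [571.4 171.6 104. ]
shaker [ 728.1 -235.8   90. ]
timer [506.  362.6  20. ]
corner [657.2 226.4  45. ]
corner [597.6 -40.7  45. ]
corner [452.3  -9.2  45. ]
corner [511.1 259.7  45. ]
```

View pics/crop1.png

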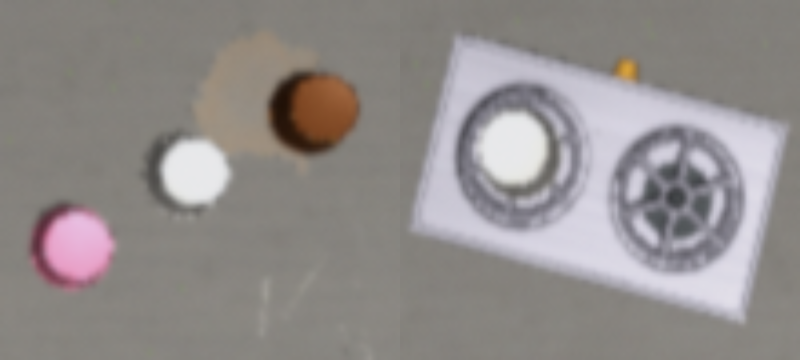

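The crop shows the plain steel cup at (193,172) between pink (75,247) and brown (315,110). The right wheel at crop (677,197) is empty. I'll set out, keeping the travel at height.

Emit:
{"method": "play_rows", "body": {"dp": [[-0.65,-0.73,0],[-1.3,-1.46,0],[-1.95,-2.18,0],[-2.6,-2.91,0],[-3.25,-3.64,0]], "rot": [[0,0,0],[0,0,0],[0,0,0],[0,0,0],[0,0,0]], "fingers": 1.0}}

```text
clock: 0.57
eef_pos: [274.7, 412.2, 231.0]
tcp_rot: [-3.141, -0.0, 2.821]
contact_force: [0.5, 0.5, 0.2]
opening: 0.998
grasp_force: 0.0
```

Emit:
{"method": "play_rows", "body": {"dp": [[-0.65,-0.73,0],[-1.3,-1.46,0],[-1.95,-2.18,0],[-2.6,-2.91,0],[-3.25,-3.64,0]], "rot": [[0,0,0],[0,0,0],[0,0,0],[0,0,0],[0,0,0]]}}

```text
clock: 0.98
eef_pos: [352.2, 233.0, 231.3]
tcp_rot: [3.141, 0.0, 2.821]
contact_force: [0.1, 1.0, -0.8]
opening: 0.999
grasp_force: 0.0
```

Emit:
{"method": "play_rows", "body": {"dp": [[-0.65,-0.73,0],[-1.3,-1.46,0],[-1.95,-2.18,0],[-2.6,-2.91,0],[-3.25,-3.64,0]], "rot": [[0,0,0],[0,0,0],[0,0,0],[0,0,0],[0,0,0]]}}

```text
clock: 1.4
eef_pos: [429.7, 53.7, 231.4]
tcp_rot: [3.141, 0.0, 2.821]
contact_force: [0.8, 0.8, 0.0]
opening: 1.004
grasp_force: 0.0
```

Emit:
{"method": "play_rows", "body": {"dp": [[-0.65,-0.73,0],[-1.3,-1.46,0],[-1.95,-2.18,0],[-2.6,-2.91,0],[-3.25,-3.64,0]], "rot": [[0,0,0.8],[0,0,1.6],[0,0,2.4],[0,0,3.2],[0,0,4]]}}

```text
clock: 1.82
eef_pos: [507.1, -125.6, 231.2]
tcp_rot: [3.142, -0.0, 2.397]
contact_force: [1.3, 0.6, -0.2]
opening: 0.998
grasp_force: 0.0
```

```bash
python3 - <<'E'
from h import *
s=telemetry.sense(); print(s["clock"],s["eef_pos"],s["tcp_rot"],totool(s,[545,-212,230]))
E
```

```text
1.8167 [ 507.1464117  -125.59657954  231.21642174] [ 3.14154601e+00 -9.97188419e-05  2.39744413e+00] [-2.15931648 -0.94810143  0.03015099]
```

Emit:
{"method": "play_rows", "body": {"dp": [[-0.5,-0.2,0.2],[-1.0,-0.4,0.4],[-1.5,-0.7,0.6],[-2.15,-0.95,0.8],[-2.15,-0.95,0.8]], "rot": [[0,0,0.8],[0,0,1.6],[0,0,2.4],[0,0,3.2],[0,0,3.2]]}}

```text
clock: 2.23
eef_pos: [545.8, -213.0, 197.6]
tcp_rot: [-3.141, 0.001, 2.06]
contact_force: [-0.1, 0.3, -0.3]
opening: 0.999
grasp_force: 0.0
```

```bash
python3 - <<'E'
from h import *
s=telemetry.sense(); f=optics.grab_frame("wrist"); T=wristT(f,s)
print(s["eef_pos"],s["tcp_rot"],f["mount"].round(2).tolist(),f["mtx"].tolist())
P=np.linalg.inv(T)@np.array([545,-212,51,1]); u=f["mtx"]@P[:3]; print("expect",u[:2]/u[2])
cv2.imwrite("pics/w1.png",f["color"][:,:,::-1])
E
```

```text
[ 545.75739622 -212.98084335  197.62818848] [-3.14071478e+00  5.98988237e-04  2.06024015e+00] [[0.0, -0.96, -0.29, 74.09], [1.0, 0.0, 0.0, 0.71], [-0.0, -0.29, 0.96, -143.32], [0.0, 0.0, 0.0, 1.0]] [[292.4658089415182, 0.0, 317.1985945063343], [0.0, 292.4658089415182, 195.3197238174832], [0.0, 0.0, 1.0]]
expect [316.08505241 181.79637323]
```

View pics/w1.png

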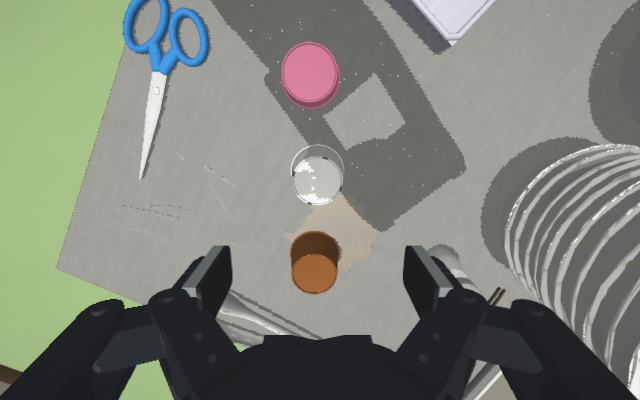

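The steel cup's top is at (318,181), where I expected it (316,182). Pink is at (310,73) and brown at (315,265), both off the closing line, so I'll go down.

Emit:
{"method": "play_rows", "body": {"dp": [[0.01,0,0.6],[0.02,0,1.3],[0.04,0,2.0],[0.05,0,2.6],[0.05,0,3.0]], "rot": [[0,0,0],[0,0,0],[0,0,0],[0,0,0],[0,0,0]]}}

```text
clock: 2.7
eef_pos: [542.3, -206.4, 77.2]
tcp_rot: [-3.14, -0.002, 2.069]
contact_force: [0.0, 0.4, 0.9]
opening: 1.001
grasp_force: 0.0
```

Emit:
{"method": "play_rows", "body": {"dp": [[0,0,0.35],[0,0,0.7],[0,0,1.05],[0,0,1.4],[0,0,1.72]], "rot": [[0,0,0],[0,0,0],[0,0,0],[0,0,0],[0,0,0]]}}

```text
clock: 3.12
eef_pos: [543.6, -206.9, 10.0]
tcp_rot: [-3.141, -0.0, 2.069]
contact_force: [0.5, -0.3, 0.4]
opening: 0.999
grasp_force: 0.0
```

Emit:
{"method": "play_rows", "body": {"dp": [[0,0,0],[0,0,0],[0,0,0],[0,0,0],[0,0,0]], "rot": [[0,0,0],[0,0,0],[0,0,0],[0,0,0],[0,0,0]], "fingers": 0.3, "grip_force": 40}}

```text
clock: 3.53
eef_pos: [544.4, -208.0, 11.3]
tcp_rot: [3.141, 0.001, 2.067]
contact_force: [0.7, -0.7, -0.2]
opening: 0.693
grasp_force: 42.7
```

Emit:
{"method": "play_rows", "body": {"dp": [[0,0,0],[0,0,0],[0,0,0],[0,0,0],[0,0,0]], "rot": [[0,0,0],[0,0,0],[0,0,0],[0,0,0],[0,0,0]]}}

```text
clock: 3.95
eef_pos: [544.4, -208.0, 11.1]
tcp_rot: [3.141, 0.001, 2.067]
contact_force: [0.5, 0.5, 6.5]
opening: 0.69
grasp_force: 43.6
```

Emit:
{"method": "play_rows", "body": {"dp": [[0,0,-0.3],[0,0,-0.8],[0,0,-1.5],[0,0,-2.2],[0,0,-2.8]], "rot": [[0,0,0],[0,0,0],[0,0,0],[0,0,0],[0,0,0]]}}

```text
clock: 4.37
eef_pos: [543.8, -207.9, 124.6]
tcp_rot: [3.141, 0.0, 2.067]
contact_force: [0.8, 0.0, -1.6]
opening: 0.694
grasp_force: 43.3
```

```bash
python3 - <<'E'
from h import *
s=telemetry.sense(); f=optics.grab_frame("wrist"); T=wristT(f,s)
print(s["eef_pos"],s["tcp_rot"],s["opening"],s["grasp_force"],s["contact_force"])
zt=s["eef_pos"][2]+40
P=np.linalg.inv(T)@np.array([*s["eef_pos"][:2],zt,1]); u=f["mtx"]@P[:3]; print("axis at cup top",u[:2]/u[2])
cv2.imwrite("pics/w2.png",f["color"][:,:,::-1])
print("bay: ",totool(s,[539.5,47,s["eef_pos"][2]]))
E
```

```text
[ 543.75203788 -207.85648675  124.63703691] [3.14142720e+00 2.79634531e-04 2.06677181e+00] 0.6938365989195867 43.289183179149404 [ 0.82895368  0.01240893 -1.59995005]
axis at cup top [315.06519612 295.49865288]
bay:  [ 5.65427558e+00  2.93859820e+00 -1.09491718e-03]
```

View pics/w2.png

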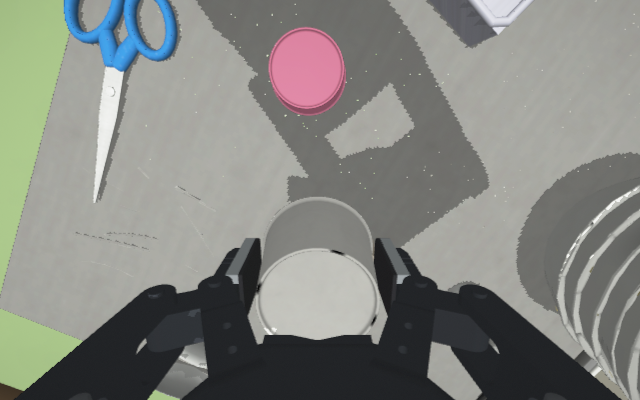

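The cup is held upright, with its top centred near (318,303), about 3 mm behind the tool axis (315,295) along tool -x. I'll move towards the free bay but stop short, so I can measure the wheel from close by.

Emit:
{"method": "play_rows", "body": {"dp": [[0.4,0.3,-0.1],[0.9,0.7,-0.2],[1.4,1.1,-0.3],[1.8,1.5,-0.4],[2.2,2.0,-0.4]], "rot": [[0,0,0],[0,0,0],[0,0,0],[0,0,0],[0,0,0]]}}

```text
clock: 4.83
eef_pos: [572.1, -91.5, 139.7]
tcp_rot: [3.141, 0.0, 2.066]
contact_force: [1.0, -0.5, -0.7]
opening: 0.688
grasp_force: 43.3
```

Emit:
{"method": "play_rows", "body": {"dp": [[0.4,0.3,0],[0.8,0.6,0],[1.15,0.94,0],[1.3,0.94,0],[1.3,0.94,0]], "rot": [[0,0,0],[0,0,0],[0,0,0],[0,0,0],[0,0,0]]}}

```text
clock: 5.25
eef_pos: [580.0, -27.6, 138.6]
tcp_rot: [-3.141, -0.0, 2.069]
contact_force: [0.4, -0.6, -0.5]
opening: 0.693
grasp_force: 43.3
```

```bash
python3 - <<'E'
from h import *
s=telemetry.sense(); f=optics.grab_frame("wrist"); T=wristT(f,s)
print(s["eef_pos"],s["tcp_rot"],s["contact_force"])
for X in ([539.5,47,55],[539.5,47,69]):
    P=np.linalg.inv(T)@np.array([*X,1]); u=f["mtx"]@P[:3]; print("expect",u[:2]/u[2])
cv2.imwrite("pics/w3.png",f["color"][:,:,::-1])
E
```

```text
[579.95672061 -27.57918699 138.5980937 ] [-3.14093311e+00 -4.61948714e-04  2.06870954e+00] [ 0.39305004 -0.57745375 -0.49871627]
expect [316.11532161  92.07726   ]
expect [316.04933623  91.04710392]
```

View pics/w3.png

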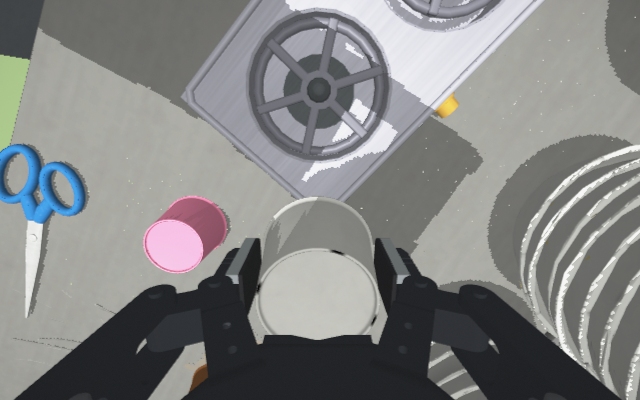

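The free wheel's nozzle is at (319,90), 3 px from where I expected it. The wheel ring spans columns 248–389 and the path to it is clear.

```bash
python3 - <<'E'
from h import *
s=telemetry.sense(); f=optics.grab_frame("wrist"); T=wristT(f,s)
a=ray(f,(319,90),67,T); c=ray(f,(317.5,303),s["eef_pos"][2]+40,T)
print("nozzle",a,"cup",c); d=a-c; d[2]=0
print(totool(s,s["eef_pos"]+d), s["qpos"])
E
```

```text
nozzle [541.00949669  47.70272194  67.        ] cup [582.65642446 -31.23545775 178.55959646]
[2.23111184e+00 2.65359684e-02 2.50264866e-04] [-5.15738531e-02  3.89632608e-01  1.81055226e+00 -3.50176553e-04
  9.42102715e-01 -5.48735380e-01]
```

Emit:
{"method": "play_rows", "body": {"dp": [[0.5,0,0],[1.1,0.01,0],[1.7,0.02,0],[2.1,0.03,0],[2.2,0.03,0]], "rot": [[0,0,0],[0,0,0],[0,0,0],[0,0,0],[0,0,0]]}}

```text
clock: 5.77
eef_pos: [538.4, 49.7, 138.4]
tcp_rot: [-3.141, -0.001, 2.067]
contact_force: [-0.1, 0.5, -1.2]
opening: 0.691
grasp_force: 43.3
```

Emit:
{"method": "play_rows", "body": {"dp": [[0,0,0.25],[0,0,0.6],[0,0,1.0],[0,0,1.3],[0,0,1.4]], "rot": [[0,0,0],[0,0,0],[0,0,0],[0,0,0],[0,0,0]]}}

```text
clock: 6.18
eef_pos: [538.9, 48.0, 80.2]
tcp_rot: [-3.139, -0.001, 2.066]
contact_force: [-0.0, -0.1, -1.8]
opening: 0.687
grasp_force: 43.3
```

```bash
python3 - <<'E'
from h import *
s=telemetry.sense(); f=optics.grab_frame("wrist"); g=optics.grab_frame("scene")
print(s["eef_pos"],s["contact_force"])
c=cv2.resize(g["color"][170:270,215:365],(600,400),interpolation=2)
cv2.imwrite("pics/w4.png",np.vstack([cv2.resize(f["color"][:320],(600,300))[:200],c])[:,:,::-1])
E
```

```text
[538.89379114  48.01787388  80.19215063] [-0.03896737 -0.07786397 -1.81811765]
```

View pics/w4.png

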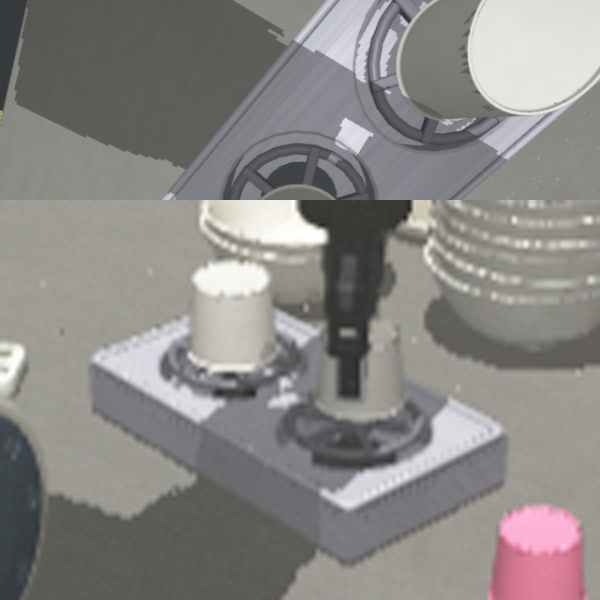

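The wrist strip shows the parked cup at upper right, well clear of the gripper. The scene crop shows the held cup at (360,370), centred just above the free wheel (360,425). I'll lower it gently, watching the force.

Emit:
{"method": "play_rows", "body": {"dp": [[0,0,0.08],[0,0,0.16],[0,0,0.25],[0,0,0.32],[0,0,0.32]], "rot": [[0,0,0],[0,0,0],[0,0,0],[0,0,0],[0,0,0]]}}

```text
clock: 6.7
eef_pos: [539.6, 49.2, 69.3]
tcp_rot: [-3.141, -0.0, 2.067]
contact_force: [0.5, 0.4, -0.4]
opening: 0.693
grasp_force: 43.3
```

Emit:
{"method": "play_rows", "body": {"dp": [[0,0,0.05],[0,0,0.1],[0,0,0.12],[0,0,0.12],[0,0,0.12]], "rot": [[0,0,0],[0,0,0],[0,0,0],[0,0,0],[0,0,0]]}}

```text
clock: 7.12
eef_pos: [540.1, 49.3, 65.0]
tcp_rot: [3.141, 0.0, 2.067]
contact_force: [0.6, 1.0, 1.2]
opening: 0.689
grasp_force: 43.5
```

Emit:
{"method": "play_rows", "body": {"dp": [[0,0,0.03],[0,0,0.06],[0,0,0.08],[0,0,0.08],[0,0,0.08]], "rot": [[0,0,0],[0,0,0],[0,0,0],[0,0,0],[0,0,0]]}}

```text
clock: 7.53
eef_pos: [540.1, 49.3, 61.8]
tcp_rot: [3.141, 0.0, 2.067]
contact_force: [0.2, 0.1, 3.0]
opening: 0.692
grasp_force: 43.8
```

```bash
python3 - <<'E'
from h import *
s=telemetry.sense(); print(s["eef_pos"],s["tcp_rot"],s["contact_force"],s["wrist_torque"],s["opening"])
E
```

```text
[540.06614367  49.26475178  61.79505298] [3.14121182e+00 1.49079315e-04 2.06677665e+00] [0.17584119 0.14646719 3.02626135] [-0.05767199 -0.08302352 -0.01581659] 0.692423224660121
```

Emit:
{"method": "play_rows", "body": {"dp": [[0,0,0.04],[0,0,0.08],[0,0,0.11],[0,0,0.14],[0,0,0.14]], "rot": [[0,0,0],[0,0,0],[0,0,0],[0,0,0],[0,0,0]]}}

```text
clock: 7.95
eef_pos: [540.1, 49.3, 56.1]
tcp_rot: [3.141, 0.0, 2.067]
contact_force: [-0.0, -0.5, 7.3]
opening: 0.693
grasp_force: 44.2
```

Emit:
{"method": "play_rows", "body": {"dp": [[0,0,0],[0,0,0],[0,0,0],[0,0,0],[0,0,0]], "rot": [[0,0,0],[0,0,0],[0,0,0],[0,0,0],[0,0,0]]}}

```text
clock: 8.37
eef_pos: [540.1, 49.3, 56.3]
tcp_rot: [3.141, 0.0, 2.067]
contact_force: [0.3, 0.7, 6.0]
opening: 0.69
grasp_force: 44.2
```

```bash
python3 - <<'E'
from h import *
F=[]
for i in range(8):
    f=optics.grab_frame("wrist" if i%2 else "scene"); s=telemetry.sense(); F.append([*s["contact_force"],s["eef_pos"][2]])
    if i%2==0: g=f
print(np.mean(F,0),np.std(F,0),s["eef_pos"],s["tcp_rot"])
T=wristT(f,s)
# cup top height vs tool: slip check via top-disc width/pos compared with before (317.5, top edge 249)
c=cv2.resize(g["color"][170:270,215:365],(600,400),interpolation=2)
cv2.imwrite("pics/w5.png",np.hstack([cv2.resize(c,(400,267)),cv2.resize(f["color"],(400,267))])[:,:,::-1])
E
```

```text
[3.10046024e-02 4.57775569e-01 6.16876258e+00 5.62473346e+01] [0.38934749 0.40274373 0.74169929 0.00937347] [540.0869339   49.27765855  56.25080448] [3.14116306e+00 1.76610070e-04 2.06679862e+00]
```

View pics/w5.png

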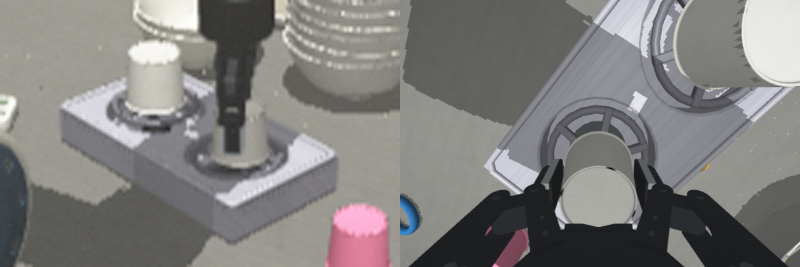

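The cup sits over the nozzle with the wheel sunk level with the block. Net force is about 7 N, which matches roughly 10 mm. The fingers are clear of the rinser and the parked cup hasn't moved.

```bash
python3 -c "
from rig import r
print(r.sign_off())"
```

```text
the job is handed in; nothing more can be done
None
```

The job is handed in: the small steel cup is held upside down over the right bay's nozzle, pressing the wheel down about 10 mm (about 7 N net), with the gripper clear of the rinser and the parked cup and other things left alone.

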